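# Tighten the clamp nut on the leaded panel

### The job

The steel bar that clamps the leaded glass panel to its board is loose: turn its hex nut clockwise by hand until it stops turning freely, without forcing it any further with the fingers. Then put the open-ended wrench on the nut and tighten it about a sixth of a turn more, not as far as a quarter turn or the glass cracks. Lay the wrench flat on the bench again, clear of the board, and leave the other things alone.

Things in the scene. Friction and masses are not known exactly. Their poses are not given: they have to be found in the camera images.
- clamp: Fixed plywood board 220 x 260 x 18 mm (x, y, z) carrying a leaded glass panel, wooden strips and a dark steel clamp bar (46 mm wide in x, 225 long in y, top 38 mm above the bench; only washer, nut and stud stand higher). Origin: centre of the underside, on the stud's upright axis; z up.
- washer: Steel washer on the bar under the nut, 44 mm across, 3 thick, with a flat ear along its x. Origin on the stud axis, 38 mm above the bench; z up. Starts at any turn, held by friction of 1.0 N m: still while the nut runs freely; once the nut bears on it both turn together, so its turn (clockwise from above) is how far the nut is tightened past finger-tight.
- washer_ear (a point): Point on top of the washer's ear, 27 mm from the stud axis.
- nut_top (a point): Centre of the top of the steel hex nut: 36 mm across flats, 41.6 across corners, 36 tall, underside 41 and top 77 mm above the bench; a thread end stands 7 mm higher in the middle. Turns with the nut: z up, x square out of one flat, so the flats face every 60 degrees from x. The nut keeps its height.
- nut (a joint): Turn of the nut relative to the washer, rad, clockwise from above positive. Starts between 0.3 and 1.6, turns easily (a steady 0.15 N m, both ways) and bears on the washer at 3.0 (finger-tight); from there only 1.0 N m turns it further, together with the washer, and this reading stays at 3.0.
- wrench: Loose open-ended wrench, 0.3 kg, 209 mm long, lying flat. Rubber grip (x -65 to 55 mm) 18 wide, 22 tall; steel shank; fork 14 thick, underside level with the grip's: straight prongs 37.5 mm apart inside, 59.5 outside, throat 22.5 behind the jaw point, tips 14 ahead of it. Origin: underside, under the grip; x towards the open end, z up. Centre of mass at x = 40 mm.
- wrench_jaw (a point): Centre of the wrench's jaw, 130 mm along x from the wrench's origin and 7 mm above its underside; it lies on the nut's axis when the wrench is fully on the nut, with the prongs along two parallel flats (axes as the wrench).
- block_tray: Bystander: loose grey plastic tray, 120 x 90 x 45 mm, open on top. Origin: centre of the underside.
- suction_lifter: Bystander: loose black two-cup glass lifter, 60 x 132 x 54 mm, on the bench. Origin: centre of the underside.
- hammer: Bystander: loose hammer, 240 mm long, lying on the bench.
- glass_stack: Bystander: low stack of glass offcuts, about 108 x 168 x 24 mm. Origin: centre of the underside.
Mind the look-alikes: they are no part of the job. Leave any red look-alike of the wrench alone.

How it is judged:
By the outcome, as a careful person would: the job done as asked, in the order asked, and still so for the second after the job is handed in, with the robot touching nothing.
It also fails if it takes over 72 s, if anything falls off the work surface, if the arm or the gripper's body presses on something with over 40 N, if the wrist force passes 120 N, or if a joint passes its speed limit or range.

### The arm

A 6-joint arm with a two-finger parallel gripper is mounted at the origin on the work surface. World frame = base frame: x ahead of the robot, y to its left, z up, the work surface at z = 0. Lengths are in m, angles in rad, forces in N, time in s.
With the tool pointing down it reaches from about 0.375 to 0.975 m from the base axis. Payload 3.8 kg.
Tool frame: the origin (TCP) lies at the very end of the fingers, on their centre line; the grasp point (between the pads) lies 19 mm behind it (bot.grasp_offset is the z of the grasp point in the tool frame, in m); z points along the fingers, y is the line along which they close (so a half turn about z gives the same grasp; the last joint's range is limited). The gripper opens to 85 mm and grips with 20 to 120 N. Pads are 22 mm wide; open, the fingers measure 114 mm over their backs; the gripper's body (76 mm by 85 mm) begins 54 mm behind the grasp point. The pads swing forward as they close: fully open they stand 13 mm farther back than shut.
Start: joints at [1.134, 0.264, 1.604, -0, 1.274, -0.037], TCP at [0.263, 0.622, 0.231] pointing down, gripper open.
Joint ranges: [-2.63, 2.63], [-0.94, 2.18], [0.31, 2.57], [-1.31, 4.45], [0, 2.66], [-2.55, 2.55]. Speed limits (rad/s): [2.57, 2.57, 3.14, 3.14, 3.14, 3.14].

### API

Orientations are given as [roll, pitch, yaw] about the fixed x, y, z axes, in that order (R = Rz(yaw) Ry(pitch) Rx(roll)).
In Python, from station import bot, imaging, job_done, nets gives the robot as it stands. The module is installed in compiled form; this text tells all that it offers.
- The arm moves only by the tool servo_tool, never from a script. Its argument "targets" is one flat list of numbers, 4 for each row, row after row: the shift along the tool's x, y, z in mm, then the turn about the tool's z in rad. In form: [dx, dy, dz, roll, dx, dy, dz, roll, ...]. A call has exactly 10 rows; each row shifts and turns the commanded pose from where the row before left it, along the tool's axes as they then stand; what a row does not reach is not made up. A row lasts 1/10 s, in which the tool goes at most 50 mm and 8.59 degrees, less where a joint would pass 70% of its speed; a pose out of reach is approached as far as the arm can. A call with a gripper value outside its range is refused whole. "grip" is the closure, from -1 (fully open) to 1 (shut), set as the call begins (left out, the last holds). The fingers move at their own pace and stop on an object; "grip_force" is the grip in N (left out, the last holds). Time passes only in rows, so rows that do not move let the fingers close, or fill a call up. It gives the time, the measured TCP pose, the force, the opening and the grip force at its end, in the units of the state.
- bot.get_state(): the state, without advancing time (a new reading comes with each control period).
- imaging.capture(name): name is "scene" or "top"; returns the picture (480x640x3 uint8, red, green, blue); there is no depth.
- imaging.get_calibration(name): a dict with "mtx" (3x3 intrinsics, pixels), "eye" and "rotation" of the camera in the world. Camera axes: x right, y down, z forward; pixel columns grow to the right and rows downward; lengths in m; the calibration is good to about 2 mm. A picture is of the moment at which its call begins. get_calibration takes no time and is no camera call.
- job_done(): hands the job in; it is judged then, once.
Trained networks look in the newest picture that a camera, given by its name, has taken for a name from the list of things; names that differ only in an ending like _2 or _b are one class to them, and where a whole thing is asked for, a point or a joint stands for the part that bears it (a point fixed in the world has none). Each returns a list of dicts, best first, with "conf" (0 to 1); they miss things now and then, are a little off and sometimes report something else, mostly with a low value. They report only what shows in the picture. A call takes as long as a camera call. They do not tell look-alikes from the thing itself.
- nets.search_frame(camera, target): "bbox" ([left, top, right, bottom] in pixels, round what is visible of it).
- nets.silhouettes(camera, target): "pixels" (480x640 bool, what is visible of it) and "bbox" ([left, top, right, bottom] in pixels, round what is visible of it).
- nets.pinpoint(camera, target): "position" ([column, row] in pixels: a listed point, or the origin of a listed thing).
The state is a dict: "time": time; "joints": joint angles; "qvel": joint speeds; "joint_torque": joint torques, N m; "tool_pos": TCP position; "eef_rot": TCP orientation; "wrist_force": force on the tool from outside, world axes, zero at the start; "moment": the same for the moment, N m; "finger_gap": opening from 0.0 (shut) to 1.0 (fully open); "grip_force": force on a finger pad.
Only numpy, scipy, OpenCV 4.12 (cv2) and the standard library are available. Lean on these libraries where they do the work, as an engineer would, in place of code of your own. Each camera call takes 0.05 s, during which the arm holds its last target. There are 200 camera calls.

## Working session

There is one attempt and no reset: what is moved stays moved. The work goes in short steps, Python scripts to look and compute and a tool call to move; the robot and the scene stay as the last step left them, time stands still between calls to the robot, and variables do not carry over. Pictures are saved under pics/ and viewed, at most 10 in all, crops included, and the job is handed in when it is done.

Besides the shell and the picture viewer there is one more tool, called as a command line: name --argument value ..., lists and objects as JSON in quotes. servo_tool: Moves the arm, as the interface text tells. Its arguments: {"type":"object","properties":{"targets":{"type":"array"},"grip":{"type":"number"},"grip_force":{"type":"number"}},"required":["targets"]}

```bash
mkdir -p pics; cat > h.py <<'E'
import numpy as np, cv2
from station import bot, imaging, job_done, nets
def ray(cam,px,z):
    c=imaging.get_calibration(cam);K=np.array(c["mtx"]);R=np.array(c["rotation"]);e=np.array(c["eye"])
    d=R@np.linalg.inv(K)@np.array([px[0],px[1],1.0]);return e+d*(z-e[2])/d[2]
def proj(cam,p):
    c=imaging.get_calibration(cam);K=np.array(c["mtx"]);R=np.array(c["rotation"]);e=np.array(c["eye"])
    q=K@(R.T@(np.array(p)-e));return q[:2]/q[2]
def snap(cam,name=None,crop=None,s=1):
    im=imaging.capture(cam)
    if name:
        o=im[:,:,::-1]
        if crop: o=o[crop[1]:crop[3],crop[0]:crop[2]]
        cv2.imwrite("pics/"+name,cv2.resize(o,None,fx=s,fy=s,interpolation=cv2.INTER_CUBIC))
    return im
E
python3 - <<'E'
from h import *
np.set_printoptions(precision=4,suppress=True)
for cam in("scene","top"):
    snap(cam,cam+"0.png"); c=imaging.get_calibration(cam);print(cam,c["eye"],c["rotation"],c["mtx"])
    for t,z in(("nut_top",.077),("washer_ear",.041),("wrench_jaw",.007),("wrench",0),("clamp",0)):
        for d in nets.pinpoint(cam,t): print(t,np.round(d["position"],1),round(d["conf"],2),ray(cam,d["position"],z)[:2])
print(bot.get_state(),bot.grasp_offset)
E
```

```text
scene [1.5414 0.5575 0.8172] [-2.1699  0.0224  1.9963] [[562.6143   0.     316.0099]
 [  0.     562.6143 242.2683]
 [  0.       0.       1.    ]]Traceback (most recent call last):
  File "<stdin>", line 6, in <module>
  File "h.py", line 5, in ray
    d=R@np.linalg.inv(K)@np.array([px[0],px[1],1.0]);return e+d*(z-e[2])/d[2]
                                                                         ~^^^
IndexError: invalid index to scalar variable.
```

```bash
sed -i 's/R=np.array(c\["rotation"\])/R=Rot.from_euler("xyz",c["rotation"]).as_matrix()/; 1a from scipy.spatial.transform import Rotation as Rot' h.py
python3 - <<'E'
from h import *
np.set_printoptions(precision=4,suppress=True)
for cam in("scene","top"):
    snap(cam,cam+"0.png"); c=imaging.get_calibration(cam);print(cam,c["eye"],c["rotation"])
    for t,z in(("nut_top",.077),("washer_ear",.041),("wrench_jaw",.007),("wrench",0),("clamp",0)):
        for d in nets.pinpoint(cam,t): print(t,np.round(d["position"],1),round(d["conf"],2),ray(cam,d["position"],z)[:2])
print(bot.get_state(),bot.grasp_offset)
E
```

```text
scene [1.5414 0.5575 0.8172] [-2.1699  0.0224  1.9963]
nut_top [302.9 222.9] 0.8 [0.4959 0.0301]
washer_ear [302.  241.4] 0.72 [0.5225 0.0389]
washer_ear [306.3 247.8] 0.7 [0.5433 0.0604]
wrench_jaw [493.2 282.5] 0.79 [0.4611 0.493 ]
wrench_jaw [421.  303.5] 0.74 [0.5962 0.3617]
wrench_jaw [306.2 248.5] 0.74 [0.5025 0.0397]
wrench [189.6 212.6] 0.67 [ 0.4599 -0.3441]
wrench [438.7 271.2] 0.65 [0.4578 0.3666]
wrench [524.3 261.9] 0.63 [0.3422 0.547 ]
wrench [239. 322.] 0.53 [0.7977 0.0192]
clamp [307.5 247. ] 0.82 [0.4862 0.0354]
top [0.3093 0.1004 1.7945] [-2.9872 -0.0024 -1.5966]
nut_top [337.2 268.2] 0.69 [0.5021 0.0327]
washer_ear [333.  263.6] 0.73 [0.52   0.0432]
wrench_jaw [229.9 242.3] 0.9 [0.5961 0.3488]
wrench_jaw [181.6 281.7] 0.87 [0.4815 0.4923]
wrench [226.6 288.5] 0.71 [0.4585 0.3601]
wrench [340.2 272.4] 0.2 [0.4979 0.0212]
clamp [335.8 273.9] 0.71 [0.4938 0.0344]
{'time': 0.7, 'joints': array([ 1.1341,  0.2639,  1.604 ,  0.    ,  1.2737, -0.0369]), 'qvel': array([ 0.0005,  0.001 ,  0.0006,  0.0008,  0.0022, -0.0016]), 'joint_torque': array([ -0.0012, -51.4856, -36.761 ,   0.    ,   0.0005,   0.    ]), 'tool_pos': array([0.2628, 0.6218, 0.2313]), 'eef_rot': array([ 3.1415, -0.    ,  2.7417]), 'wrist_force': array([-0.2286, -0.2417,  0.8945]), 'moment': array([ 0.0249, -0.0071, -0.0383]), 'grip_force': 0.0, 'finger_gap': 1.0012227762461268} -0.0187
```

View pics/top0.png

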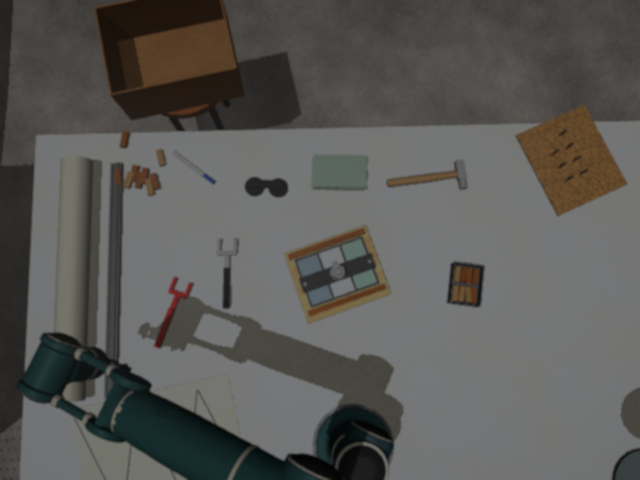

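View pics/scene0.png

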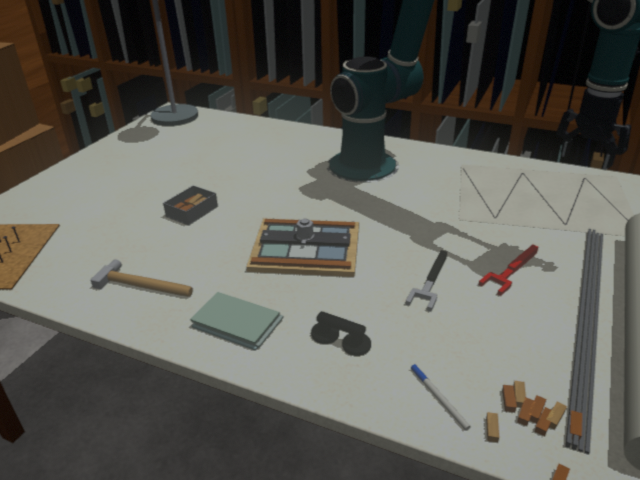

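```bash
python3 - <<'E'
from h import *
np.set_printoptions(precision=4,suppress=True)
t=snap("top")[:,:,::-1];s=snap("scene")[:,:,::-1]
r=lambda im,x,y,w,h:cv2.resize(im[y:y+h,x:x+w],(400,300),interpolation=cv2.INTER_CUBIC)
cv2.imwrite("pics/c1.png",np.vstack([np.hstack([r(t,297,238,80,60),r(s,265,200,80,60)]),np.hstack([r(t,180,230,100,75+5),r(s,380,240,100,75)])]))
for cam in("top","scene"):
  for n,zs in(("clamp",(.018,)),("wrench",(.014,)),("nut",(.077,))):
    for d in nets.silhouettes(cam,n):
        m=d["pixels"].astype(np.uint8);ys,xs=np.nonzero(m)
        P=np.array([ray(cam,p,zs[0])[:2] for p in zip(xs,ys)])
        (cx,cy),wh,a=cv2.minAreaRect((P*1000).astype(np.float32))
        print(cam,n,round(d["conf"],2),d["bbox"],"rect",np.round([cx,cy,*wh,a],1),"mean",P.mean(0))
E
```

```text
Traceback (most recent call last):
  File "h.py", line 5, in ray
    c=imaging.get_calibration(cam);K=np.array(c["mtx"]);R=Rot.from_euler("xyz",c["rotation"]).as_matrix();e=np.array(c["eye"])
ValueError: time passes only in moves, steps and waits
```

View pics/c1.png

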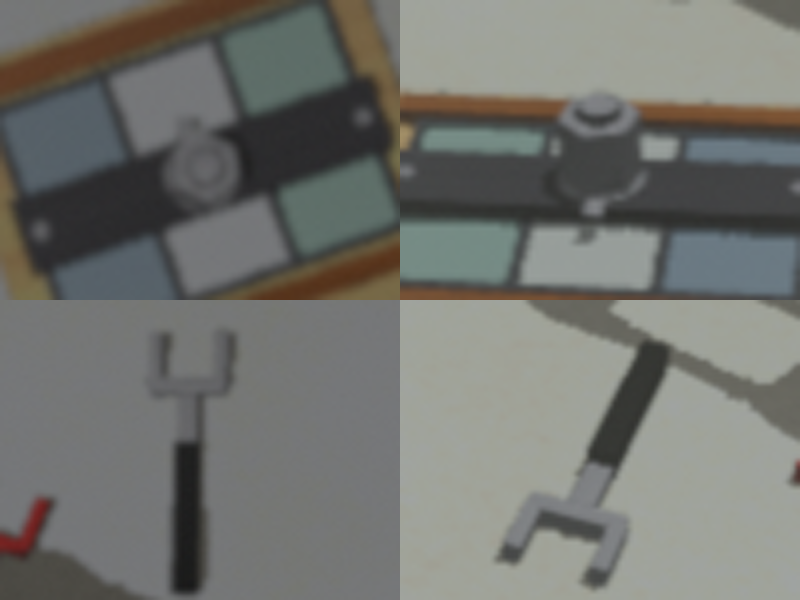

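Panels show the black‑gripped steel wrench (jaw near top px (227,243), grip (227,289)) with prongs level; the red look‑alike is at (175,310). The nut is at top px (337,271), with the washer ear at (335,264).

```bash
cat > h.py <<'E'
import numpy as np, cv2
from scipy.spatial.transform import Rotation as Rot
from station import bot, imaging, job_done, nets
np.set_printoptions(precision=4,suppress=True)
def _c(n):
    c=imaging.get_calibration(n);return np.array(c["mtx"]),Rot.from_euler("xyz",c["rotation"]).as_matrix(),np.array(c["eye"])
C={n:_c(n) for n in("scene","top")}
def ray(cam,px,z):
    K,R,e=C[cam];p=np.atleast_2d(np.asarray(px,float));d=np.c_[p,np.ones(len(p))]@(R@np.linalg.inv(K)).T
    o=e+d*((z-e[2])/d[:,2])[:,None];return o if np.ndim(px)>1 else o[0]
def proj(cam,p):
    K,R,e=C[cam];q=(np.asarray(p)-e)@R@K.T;return q[...,:2]/q[...,2:]
def snap(cam,name=None,crop=None,s=1):
    im=imaging.capture(cam)
    if name:
        o=im[:,:,::-1]
        if crop: o=o[crop[1]:crop[3],crop[0]:crop[2]]
        cv2.imwrite("pics/"+name,cv2.resize(o,None,fx=s,fy=s,interpolation=cv2.INTER_CUBIC))
    return im
E
python3 - <<'E'
from h import *
for cam in("top","scene"):
  snap(cam)
  for n,z in(("clamp",.018),("wrench",.014),("nut",.077),("washer",.041)):
    for d in nets.silhouettes(cam,n):
        np.save(f"m_{cam}_{n}.npy",d["pixels"]) if n!="wrench" else 0
        ys,xs=np.nonzero(d["pixels"]);P=ray(cam,np.c_[xs,ys],z)[:,:2]
        (cx,cy),wh,a=cv2.minAreaRect((P*1000).astype(np.float32))
        print(cam,n,len(xs),round(d["conf"],2),np.round(d["bbox"]),"rect",np.round([cx,cy,*wh,a],1),"mean",P.mean(0))
E
```

```text
top clamp 6461 0.81 [283. 228. 389. 321.] rect [492.3  32.3 221.3 260.3  18.2] mean [0.4918 0.0326]
top clamp 74 0.7 [331. 266. 348. 282.] rect [495.1  30.2  33.6  41.3  70. ] mean [0.4916 0.0311]
top wrench 616 0.7 [154. 279. 195. 350.] rect [388.8 525.2  61.  208.4  68.3] mean [0.3956 0.5221]
top wrench 601 0.61 [216. 239. 236. 309.] rect [501.4 358.5  56.7 208.5  89.7] mean [0.508  0.3593]
top nut 114 0.66 [328. 264. 347. 281.] rect [491.9  32.9  36.4  38.6  43.3] mean [0.4916 0.0331]
top washer 155 0.63 [331. 262. 346. 277.] rect [494.3  36.7  48.2  44.   52.7] mean [0.4943 0.0352]
top washer 663 0.21 [247. 179. 286. 200.] rect [754.7 236.2 126.1  58.5  85.9] mean [0.755  0.2371]
scene clamp 5562 0.76 [249. 217. 358. 279.] rect [504.   39.  240.1 258.5  18.1] mean [0.5117 0.0423]
scene wrench 706 0.93 [411. 251. 448. 313.] rect [502.  361.8  60.8 225.9  89.2] mean [0.5211 0.3613]
scene wrench 756 0.78 [479. 242. 541. 297.] rect [390.5 525.5  61.6 232.3  71.6] mean [0.4057 0.5226]
scene washer 295 0.67 [297. 221. 314. 240.] rect [479.4  27.8 101.9  42.4  26. ] mean [0.4792 0.0269]
```

Candidates for the wrench: black‑grip steel one at top px (227,270), and the red look‑alike at (175,310). I choose the black-grip one, as the crop confirms. First I move toward the nut.

servo_tool --targets '[-30, -31, 0, 0, -30, -31, 0, 0, -30, -31, 0, 0, -30, -31, 0, 0, -30, -31, 0, 0, -30, -31, 0, 0, -30, -31, 0, 0, -30, -31, 0, 0, -30, -31, 0, 0, -30, -31, 0, 0]' --grip -1 --grip_force 20

```text
time: 2.35
tool_pos: [0.4188, 0.2179, 0.2317]
eef_rot: [3.141, 0.001, 2.742]
wrist_force: [1.2, 0.9, 0.2]
finger_gap: 1.001
grip_force: 0.0
```

```bash
cat > plan.py <<'E'
# rows from pose a (x,y,z mm, yaw) to pose b; straight line, even turn, n rows
import numpy as np
def rows(a,b,n=10):
    out=[];y=a[3];D=(np.array(b[:3])-a[:3])/n;r=-(b[3]-a[3])/n
    for i in range(n):
        c,s=np.cos(y),np.sin(y);out+=[round(c*D[0]+s*D[1],1),round(s*D[0]-c*D[1],1),round(-D[2],1),round(r,3)];y-=r
    print(out)
E
python3 - <<'E'
from h import *
s=cv2.imread("pics/scene0.png");t=cv2.imread("pics/top0.png")
# overlay-free enlargements, contrast stretched
f=lambda im,x,y,w,h:cv2.convertScaleAbs(cv2.resize(im[y:y+h,x:x+w],(400,400),interpolation=cv2.INTER_LANCZOS4),alpha=1.7,beta=-40)
a=f(s,288,210,32,32);b=f(t,321,254,32,32)
N=np.array([.4925,.032])
for im,cam,o in((a,"scene",(288,210)),(b,"top",(321,254))):
    im2=im
    for z,col in((.077,(0,255,255)),):
        for k in range(12):
            th=np.radians(30*k);p=proj(cam,[*(N+.0208*np.array([np.cos(th),np.sin(th)])),z]);q=((p-o+.5)*12.5).astype(int)
            cv2.circle(im2,tuple(int(v) for v in q),3,(0,0,255) if k==0 else (0,255,0) if k<4 else col,-1)
cv2.imwrite("pics/c2.png",np.hstack([a,b]))
print(bot.get_state()["tool_pos"],bot.get_state()["eef_rot"])
E
```

```text
[0.4188 0.2179 0.2317] [3.1408 0.0008 2.7421]
```

View pics/c2.png

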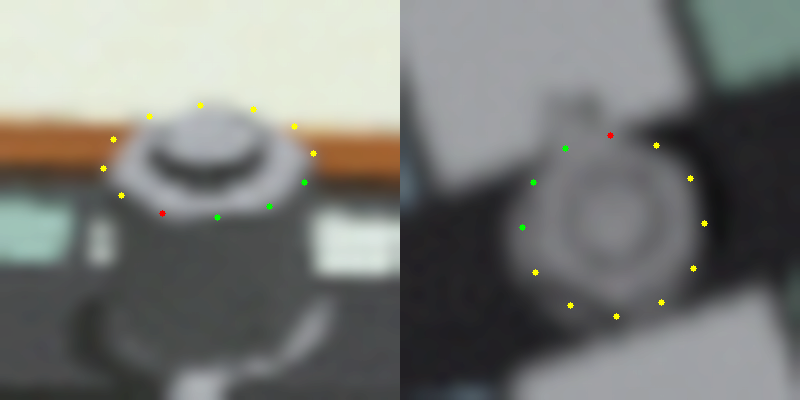

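Left panel: my dots (centre 0.4925, 0.032) lie right on the top-face rim of the nut at scene px (304,224). The right panel agrees. Now the hex phase numerically.

```bash
python3 - <<'E'
from h import *
from plan import rows
s=cv2.cvtColor(cv2.imread("pics/scene0.png"),cv2.COLOR_BGR2GRAY).astype(np.float32)
def samp(P):
    p=proj("scene",P).astype(np.float32);return cv2.remap(s,p[None,:,0].copy(),p[None,:,1].copy(),cv2.INTER_LINEAR)[0]
th=np.radians(np.arange(-50,105,3))
best=[]
for dx in np.arange(-.002,.0021,.0005):
  for dy in np.arange(-.002,.0021,.0005):
    for ph in range(0,60,3):
      r=.018/np.cos((th-np.radians(ph)+np.pi/6)%(np.pi/3)-np.pi/6)
      g=lambda k:np.c_[.4925+dx+(r+k)*np.cos(th),.032+dy+(r+k)*np.sin(th),0*th+.077]
      best.append((np.mean(samp(g(-.002))-samp(g(.002))),dx,dy,ph))
best.sort(reverse=True)
for b in best[:6]:print(np.round(b,4))
for ph in range(0,60,6):print(ph,round(max(b[0] for b in best if b[3]==ph),1),end="; ")
E
```

```text
[30.6299  0.001   0.001  30.    ]
[30.6264  0.001   0.001  27.    ]
[30.6031  0.001   0.0005 27.    ]
[30.5746  0.001   0.0005 30.    ]
[30.5395  0.001   0.001  24.    ]
[30.4871  0.001   0.001  33.    ]
0 27.5; 6 27.8; 12 28.4; 18 29.8; 24 30.5; 30 30.6; 36 30.2; 42 29.3; 48 28.5; 54 27.8;
```

```bash
python3 -c "
from plan import rows
rows((418.8,217.9,231.7,2.742),(493,32.5,130,3.107))"
```

```text
[np.float64(-14.0), np.float64(-14.2), np.float64(10.2), -0.037, np.float64(-13.5), np.float64(-14.7), np.float64(10.2), -0.037, np.float64(-13.0), np.float64(-15.2), np.float64(10.2), -0.037, np.float64(-12.4), np.float64(-15.6), np.float64(10.2), -0.037, np.float64(-11.8), np.float64(-16.1), np.float64(10.2), -0.037, np.float64(-11.2), np.float64(-16.5), np.float64(10.2), -0.037, np.float64(-10.6), np.float64(-16.9), np.float64(10.2), -0.037, np.float64(-10.0), np.float64(-17.3), np.float64(10.2), -0.037, np.float64(-9.4), np.float64(-17.6), np.float64(10.2), -0.037, np.float64(-8.7), np.float64(-18.0), np.float64(10.2), -0.037]
```

servo_tool --targets '[-14, -14.2, 10.2, -0.037, -13.5, -14.7, 10.2, -0.037, -13, -15.2, 10.2, -0.037, -12.4, -15.6, 10.2, -0.037, -11.8, -16.1, 10.2, -0.037, -11.2, -16.5, 10.2, -0.037, -10.6, -16.9, 10.2, -0.037, -10, -17.3, 10.2, -0.037, -9.4, -17.6, 10.2, -0.037, -8.7, -18, 10.2, -0.037]'

```text
time: 3.35
tool_pos: [0.4933, 0.0334, 0.1292]
eef_rot: [3.142, 0.001, 3.113]
wrist_force: [0.2, -0.1, -0.4]
finger_gap: 0.998
grip_force: 0.0
```

servo_tool --targets '[0, 0, 10, 0, 0, 0, 10, 0, 0, 0, 10, 0, 0, 0, 10, 0, 0, 0, 10, 0, 0, 0, 10, 0, 0, 0, 10, 0, 0, 0, 9, 0, 0, 0, 0, 0, 0, 0, 0, 0]'

```text
time: 4.35
tool_pos: [0.4927, 0.0342, 0.05]
eef_rot: [-3.142, -0.001, 3.112]
wrist_force: [0.1, 0.0, -0.8]
finger_gap: 0.998
grip_force: 0.0
```

servo_tool --targets '[0, 0, 0, 0, 0, 0, 0, 0, 0, 0, 0, 0, 0, 0, 0, 0, 0, 0, 0, 0, 0, 0, 0, 0, 0, 0, 0, 0, 0, 0, 0, 0, 0, 0, 0, 0, 0, 0, 0, 0]' --grip 1 --grip_force 25

```text
time: 5.35
tool_pos: [0.4933, 0.0318, 0.0516]
eef_rot: [-3.137, 0.001, 3.114]
wrist_force: [-3.3, -9.5, 6.6]
finger_gap: 0.431
grip_force: 25.5
```

```bash
python3 -c "
from h import *
s=bot.get_state()
for k in('joints','tool_pos','eef_rot','wrist_force','moment','finger_gap','grip_force'):print(k,s[k])"
```

```text
joints [ 0.017   0.1128  2.1476 -0.0056  0.8806 -1.5224]
tool_pos [0.4933 0.0318 0.0516]
eef_rot [-3.1373  0.0008  3.1138]
wrist_force [-3.3302 -9.5278  6.5574]
moment [-1.6221  0.4743  0.0825]
finger_gap 0.4309478535291234
grip_force 25.48873915337026
```

servo_tool --targets '[0, -2.2, -1.5, 0, 0, 0, 0, 0.13, 0, 0, 0, 0.13, 0, 0, 0, 0.13, 0, 0, 0, 0.13, 0, 0, 0, 0.13, 0, 0, 0, 0.13, 0, 0, 0, 0.13, 0, 0, 0, 0.13, 0, 0, 0, 0]'

```text
time: 6.35
tool_pos: [0.4932, 0.0314, 0.0517]
eef_rot: [3.141, 0.001, 2.071]
wrist_force: [1.7, -4.6, -3.7]
finger_gap: 0.429
grip_force: 25.4
```

```bash
cat > st.py <<'E'
from h import *
s=bot.get_state()
for k in('joints','tool_pos','eef_rot','wrist_force','moment','finger_gap','grip_force'):print(k,s[k])
E
python3 st.py
```

```text
joints [ 0.0139  0.1119  2.1482 -0.0012  0.8805 -0.486 ]
tool_pos [0.4932 0.0314 0.0517]
eef_rot [3.1411 0.0013 2.0714]
wrist_force [ 1.6983 -4.5608 -3.7197]
moment [-0.6517 -0.3818 -0.1473]
finger_gap 0.4288953677024749
grip_force 25.36331130657345
```

servo_tool --targets '[0, 0, 0, 0.08, 0, 0, 0, 0.08, 0, 0, 0, 0.08, 0, 0, 0, 0.08, 0, 0, 0, 0.08, 0, 0, 0, 0.08, 0, 0, 0, 0.06, 0, 0, 0, 0.03, 0, 0, 0, 0, 0, 0, 0, 0]'

```text
time: 7.35
tool_pos: [0.4931, 0.0314, 0.0517]
eef_rot: [3.141, 0.001, 1.505]
wrist_force: [2.7, -4.1, -3.7]
finger_gap: 0.428
grip_force: 26.1
```

```bash
python3 st.py
```

```text
joints [ 0.0139  0.1119  2.1481 -0.0013  0.8808  0.0803]
tool_pos [0.4931 0.0314 0.0517]
eef_rot [3.1407 0.001  1.5053]
wrist_force [ 2.6747 -4.1288 -3.7463]
moment [-0.9055 -0.4276 -0.0233]
finger_gap 0.42777432943609695
grip_force 26.090002823621035
```

servo_tool --targets '[0, 0, 0, 0.03, 0, 0, 0, 0.03, 0, 0, 0, 0.03, 0, 0, 0, 0.03, 0, 0, 0, 0.03, 0, 0, 0, 0.03, 0, 0, 0, 0.03, 0, 0, 0, 0.03, 0, 0, 0, 0.03, 0, 0, 0, 0.03]'

```text
time: 8.35
tool_pos: [0.4931, 0.0314, 0.0517]
eef_rot: [3.14, 0.001, 1.205]
wrist_force: [2.9, -5.3, -3.5]
finger_gap: 0.429
grip_force: 27.7
```

```bash
python3 st.py
```

```text
joints [ 0.014   0.1119  2.1482 -0.0016  0.8808  0.3811]
tool_pos [0.4931 0.0314 0.0517]
eef_rot [3.1404 0.0009 1.2047]
wrist_force [ 2.8993 -5.307  -3.5113]
moment [-0.8883 -0.5043  0.1859]
finger_gap 0.42947050862344066
grip_force 27.66593382228166
```

servo_tool --targets '[0, 0, 0, 0.015, 0, 0, 0, 0.015, 0, 0, 0, 0.015, 0, 0, 0, 0.015, 0, 0, 0, 0.015, 0, 0, 0, 0.015, 0, 0, 0, 0.015, 0, 0, 0, 0.015, 0, 0, 0, 0.015, 0, 0, 0, 0.015]'

```text
time: 9.35
tool_pos: [0.4931, 0.0314, 0.0517]
eef_rot: [3.14, 0.001, 1.055]
wrist_force: [1.1, -5.3, -3.9]
finger_gap: 0.426
grip_force: 27.7
```

```bash
python3 st.py | egrep "eef|mom|gap|grip"
```

```text
eef_rot [3.1404 0.0007 1.0552]
moment [-0.9578 -0.451   0.1473]
finger_gap 0.42563456822004864
grip_force 27.661414733156562
```

Still free (0.15 N m). Continue.

servo_tool --targets '[0, 0, 0, 0.012, 0, 0, 0, 0.012, 0, 0, 0, 0.012, 0, 0, 0, 0.012, 0, 0, 0, 0.012, 0, 0, 0, 0.012, 0, 0, 0, 0.012, 0, 0, 0, 0.012, 0, 0, 0, 0.012, 0, 0, 0, 0.012]'

```text
time: 10.35
tool_pos: [0.4931, 0.0314, 0.0518]
eef_rot: [3.14, 0.001, 0.935]
wrist_force: [1.5, -6.4, -3.8]
finger_gap: 0.428
grip_force: 27.7
```

```bash
python3 st.py | egrep "eef|mom|gap|grip"
```

```text
eef_rot [3.1403 0.0006 0.9354]
moment [-0.8631 -0.4285  0.162 ]
finger_gap 0.4284483557466213
grip_force 27.665748498402536
```

servo_tool --targets '[0, 0, 0, 0.012, 0, 0, 0, 0.012, 0, 0, 0, 0.012, 0, 0, 0, 0.012, 0, 0, 0, 0.012, 0, 0, 0, 0.012, 0, 0, 0, 0.012, 0, 0, 0, 0.012, 0, 0, 0, 0.012, 0, 0, 0, 0.012]'

```text
time: 11.35
tool_pos: [0.493, 0.0314, 0.0518]
eef_rot: [3.14, 0.001, 0.817]
wrist_force: [1.9, -4.8, -3.6]
finger_gap: 0.431
grip_force: 33.7
```

```bash
python3 st.py | egrep "eef|mom|gap|grip"
```

```text
eef_rot [3.14   0.001  0.8173]
moment [-0.937  -0.3459  0.9983]
finger_gap 0.4314858141703041
grip_force 33.73772783204913
```

servo_tool --targets '[0, 0, 0, 0, 0, 0, 0, 0, 0, 0, 0, 0, 0, 0, 0, 0, 0, 0, 0, 0, 0, 0, 0, 0, 0, 0, -10, 0, 0, 0, -20, 0, 0, 0, -25, 0, 0, 0, -25, 0]' --grip -1

```text
time: 12.35
tool_pos: [0.4926, 0.032, 0.1331]
eef_rot: [-3.141, 0.0, 0.812]
wrist_force: [0.0, 0.4, 0.5]
finger_gap: 0.999
grip_force: 0.0
```

```bash
sed -i 's/out+=\[\(.*\)\];y-=r/out+=[float(v) for v in (\1)];y-=r/' plan.py; python3 st.py; python3 -c "
from plan import rows
rows((493,31.4,132,.817),(497,358.5,132,0.0))"
```

```text
joints [0.0144 0.0052 2.0865 0.0001 1.0502 0.7734]
tool_pos [0.4926 0.032  0.1331]
eef_rot [-3.1414  0.0001  0.8118]
wrist_force [0.0235 0.3505 0.5248]
moment [ 0.0411 -0.0449 -0.0075]
finger_gap 0.9994229377455832
grip_force 0.0
[24.1, -22.1, -0.0, 0.082, 22.2, -24.0, -0.0, 0.082, 20.2, -25.7, -0.0, 0.082, 18.0, -27.3, -0.0, 0.082, 15.8, -28.7, -0.0, 0.082, 13.4, -29.9, -0.0, 0.082, 10.9, -30.9, -0.0, 0.082, 8.3, -31.6, -0.0, 0.082, 5.7, -32.2, -0.0, 0.082, 3.1, -32.6, -0.0, 0.082]
```

```bash
python3 -c "
from plan import rows
rows((492.6,32,133,.812),(497,358.5,133,2.262))
rows((497,358.5,133,2.262),(497,358.5,80,3.1416))"
```

```text
[24.0, -22.1, -0.0, -0.145, 26.9, -18.4, -0.0, -0.145, 29.3, -14.4, -0.0, -0.145, 31.1, -10.0, -0.0, -0.145, 32.2, -5.4, -0.0, -0.145, 32.6, -0.7, -0.0, -0.145, 32.4, 4.1, -0.0, -0.145, 31.5, 8.7, -0.0, -0.145, 29.9, 13.2, -0.0, -0.145, 27.7, 17.3, -0.0, -0.145]
[0.0, 0.0, 5.3, -0.088, 0.0, 0.0, 5.3, -0.088, 0.0, 0.0, 5.3, -0.088, 0.0, 0.0, 5.3, -0.088, 0.0, 0.0, 5.3, -0.088, 0.0, 0.0, 5.3, -0.088, 0.0, 0.0, 5.3, -0.088, 0.0, 0.0, 5.3, -0.088, 0.0, 0.0, 5.3, -0.088, 0.0, 0.0, 5.3, -0.088]
```

servo_tool --targets '[24, -22.1, 0, -0.145, 26.9, -18.4, 0, -0.145, 29.3, -14.4, 0, -0.145, 31.1, -10, 0, -0.145, 32.2, -5.4, 0, -0.145, 32.6, -0.7, 0, -0.145, 32.4, 4.1, 0, -0.145, 31.5, 8.7, 0, -0.145, 29.9, 13.2, 0, -0.145, 27.7, 17.3, 0, -0.145]'

```text
time: 13.35
tool_pos: [0.4972, 0.36, 0.1326]
eef_rot: [3.141, 0.0, 2.268]
wrist_force: [-0.7, -0.6, 0.3]
finger_gap: 1.004
grip_force: 0.0
```

servo_tool --targets '[0, 0, 5.3, -0.088, 0, 0, 5.3, -0.088, 0, 0, 5.3, -0.088, 0, 0, 5.3, -0.088, 0, 0, 5.3, -0.088, 0, 0, 5.3, -0.088, 0, 0, 5.3, -0.088, 0, 0, 5.3, -0.088, 0, 0, 5.3, -0.088, 0, 0, 5.3, -0.088]'

```text
time: 14.35
tool_pos: [0.4974, 0.3586, 0.0794]
eef_rot: [3.141, 0.0, -3.138]
wrist_force: [1.2, -0.6, -0.7]
finger_gap: 1.002
grip_force: 0.0
```

```bash
python3 - <<'E'
from h import *
t=snap("top","t2.png")[:,:,::-1]; pt=nets.pinpoint("top","washer_ear"); jt=nets.pinpoint("top","wrench_jaw")
s=snap("scene","s2.png")[:,:,::-1]; ps=nets.pinpoint("scene","washer_ear")
for c,l,z in(("top",pt,.041),("top",jt,.014),("scene",ps,.041)):
    for d in l:
        p=ray(c,d["position"],z)[:2];v=p-[.4928,.032];print(c,round(d["conf"],2),p,np.hypot(*v),np.degrees(np.arctan2(v[1],v[0])))
r=lambda im,x,y,w,h:cv2.resize(im[y:y+h,x:x+w],(400,300),interpolation=cv2.INTER_CUBIC)
s0=cv2.imread("pics/scene0.png");t0=cv2.imread("pics/top0.png")
cv2.imwrite("pics/c3.png",np.vstack([np.hstack([r(s0,283,215,40,30),r(s,283,215,40,30)]),np.hstack([r(t,297,238,80,60),r(s,380,230,120,90)])]))
print(bot.get_state()["tool_pos"],bot.get_state()["eef_rot"])
E
```

```text
top 0.58 [0.527  0.0304] 0.034236497819221744 -2.6947765472993317
top 0.86 [0.4749 0.4907] 0.45906649663086746 92.2343937195672
top 0.62 [0.59   0.3434] 0.3262130891820232 72.65972328759156
top 0.32 [ 0.7778 -0.235 ] 0.390531656043872 -43.131599116115886
scene 0.58 [0.51  0.037] 0.01791651629852533 16.328667282468686
[0.4975 0.3587 0.0795] [3.1412 0.0006 3.14  ]
```

View pics/c3.png

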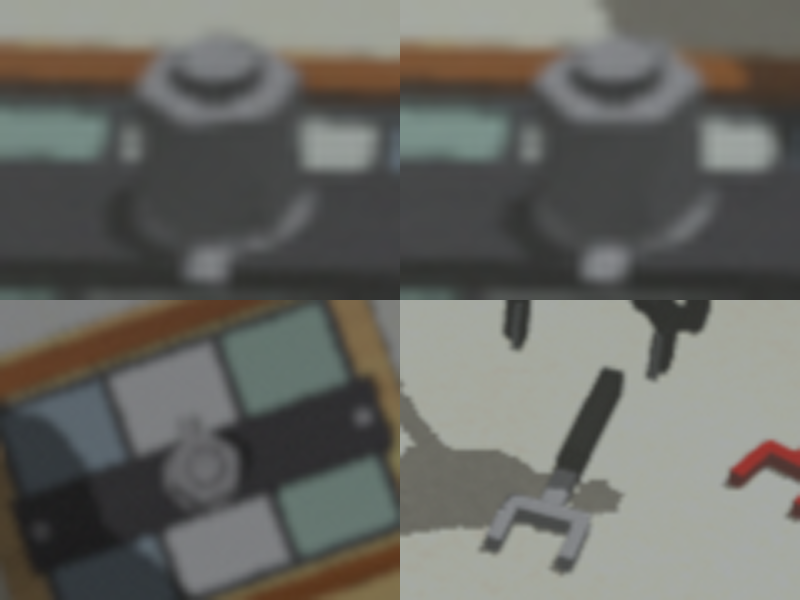

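Scene crops: ear (scene px ≈303.5,241.3) hasn't visibly moved; the wrench lies between the open fingers.

servo_tool --targets '[0, 0, 9.5, 0, 0, 0, 9.5, 0, 0, 0, 9.5, 0, 0, 0, 9.5, 0, 0, 0, 9.5, 0, 0, 0, 9.5, 0, 0, 0, 9.5, 0, 0, 0, 9, 0, 0, 0, 0, 0, 0, 0, 0, 0]'

```text
time: 15.6
tool_pos: [0.4971, 0.3584, 0.003]
eef_rot: [-3.141, -0.0, -3.141]
wrist_force: [-0.2, 0.5, -0.0]
finger_gap: 1.001
grip_force: 0.0
```

servo_tool --targets '[0, 0, 0, 0, 0, 0, 0, 0, 0, 0, 0, 0, 0, 0, 0, 0, 0, 0, 0, 0, 0, 0, 0, 0, 0, 0, 0, 0, 0, 0, 0, 0, 0, 0, 0, 0, 0, 0, 0, 0]' --grip 1 --grip_force 80

```text
time: 16.6
tool_pos: [0.4975, 0.3588, 0.0039]
eef_rot: [3.141, 0.001, -3.141]
wrist_force: [-0.3, -1.0, 5.3]
finger_gap: 0.187
grip_force: 80.5
```

```bash
python3 st.py; python3 - <<'E'
from h import *
th=np.radians(np.arange(-50,105,3))
for f in("scene0","s2"):
  s=cv2.cvtColor(cv2.imread(f"pics/{f}.png"),cv2.COLOR_BGR2GRAY).astype(np.float32)
  def samp(P):
    p=proj("scene",P).astype(np.float32);return cv2.remap(s,p[None,:,0].copy(),p[None,:,1].copy(),cv2.INTER_LINEAR)[0]
  best=[]
  for dx in np.arange(-.001,.0021,.0005):
   for dy in np.arange(-.001,.0021,.0005):
    for ph in range(0,60,3):
      r=.018/np.cos((th-np.radians(ph)+np.pi/6)%(np.pi/3)-np.pi/6)
      g=lambda k:np.c_[.4925+dx+(r+k)*np.cos(th),.032+dy+(r+k)*np.sin(th),0*th+.077]
      best.append((np.mean(samp(g(-.002))-samp(g(.002))),dx,dy,ph))
  print(f,[(ph,round(float(max(b[0] for b in best if b[3]==ph)),1)) for ph in range(0,60,6)],max(best))
  # ear tip brightness vs angle
  best=[]
  for a in range(-10,45):
    a_=np.radians(a);u=np.array([np.cos(a_),np.sin(a_)]);v=np.array([-u[1],u[0]])
    P=lambda k:np.array([[*(np.array([.4932,.0325])+r*u+w*v),.041] for r in(.0245,.027,.029) for w in k])
    best.append((float(samp(P((-.002,0,.002))).mean()-samp(P((-.009,.009))).mean()),a))
  print("ear",sorted(best)[-5:])
E
```

```text
joints [ 0.5841  0.3786  1.9159  0.0002  0.8462 -0.9869]
tool_pos [0.4975 0.3588 0.0039]
eef_rot [ 3.141   0.0007 -3.1415]
wrist_force [-0.3309 -0.9855  5.3277]
moment [ 0.0305  0.1835 -0.0759]
finger_gap 0.1865296207270898
grip_force 80.50114631652832
scene0 [(0, 27.5), (6, 27.8), (12, 28.4), (18, 29.8), (24, 30.5), (30, 30.6), (36, 30.2), (42, 29.3), (48, 28.5), (54, 27.8)] (np.float32(30.629921), np.float64(0.001), np.float64(0.001), 30)
ear [(57.43147659301758, 20), (57.67963790893555, 16), (58.726016998291016, 19), (59.0013542175293, 17), (59.30902862548828, 18)]
s2 [(0, 29.4), (6, 30.4), (12, 31.5), (18, 32.7), (24, 32.9), (30, 32.3), (36, 30.9), (42, 29.4), (48, 28.7), (54, 28.7)] (np.float32(33.00137), np.float64(0.0005), np.float64(0.001), 21)
ear [(63.87592315673828, 14), (64.04829406738281, 18), (65.14822387695312, 15), (65.29345703125, 17), (65.62141418457031, 16)]
```

servo_tool --targets '[0, 0, -5, 0, 0, 0, -8, 0, 0, 0, -10, 0, 0, 0, -10, 0, 0, 0, -10, 0, 0, 0, -10, 0, 0, 0, -4, 0, 0, 0, 0, 0, 0, 0, 0, 0, 0, 0, 0, 0]'

```text
time: 17.6
tool_pos: [0.4966, 0.3581, 0.0596]
eef_rot: [-3.141, -0.001, -3.141]
wrist_force: [0.0, 0.5, -3.8]
finger_gap: 0.186
grip_force: 79.4
```

```bash
python3 st.py; python3 - <<'E'
from h import *
p0=bot.get_state()["tool_pos"];zt=p0[2]-.004
ims={}
for cam in("top","scene"):
  ims[cam]=snap(cam,cam+"3.png")[:,:,::-1].copy()
  for d in nets.pinpoint(cam,"wrench_jaw"): print(cam,"jaw",round(d["conf"],2),ray(cam,d["position"],zt+.007)[:2])
  for d in nets.silhouettes(cam,"wrench"):
    ys,xs=np.nonzero(d["pixels"]);P=ray(cam,np.c_[xs,ys],zt+.014)[:,:2];print(cam,d["conf"],len(xs),"max x",np.percentile(P[:,0],[0,100]),"y",P[P[:,0]>.56][:,1].min(initial=9),P[P[:,0]>.56][:,1].max(initial=0))
# model overlay: prongs outline at wrench origin x=.462
def fork(ox,oy,z):
    q=[(107.5,-18.75),(144,-18.75),(144,-29.75),(98,-29.75),(98,29.75),(144,29.75),(144,18.75),(107.5,18.75)]
    return np.array([[ox+a/1e3,oy+b/1e3,z] for a,b in q])
out=[]
for cam,(x,y,w,h) in(("top",(200,220,60,60)),("scene",(390,250,80,80))):
    im=cv2.resize(ims[cam][y:y+h,x:x+w],(400,400),interpolation=cv2.INTER_CUBIC);k=400/w
    q=(proj(cam,fork(.462,p0[1],zt+.014))-[x,y]+.5)*k
    cv2.polylines(im,[q.astype(int)],True,(0,255,255),1);out.append(im)
cv2.imwrite("pics/c4.png",np.hstack(out))
E
```

```text
joints [ 0.584   0.3058  1.8907 -0.      0.9464 -0.9869]
tool_pos [0.4966 0.3581 0.0596]
eef_rot [-3.1408 -0.0011 -3.1414]
wrist_force [ 0.0494  0.4961 -3.8281]
moment [-0.0066  0.0086 -0.0219]
finger_gap 0.18592484149488778
grip_force 79.38396334648132
top jaw 0.88 [0.4713 0.4829]
top jaw 0.58 [0.5945 0.3512]
top 0.89 509 max x [0.2929 0.4838] y 9.0 0.0
top 0.63 149 max x [0.4403 0.6044] y 0.3282002449515339 0.33703693293464937
scene jaw 0.96 [0.5408 0.5008]
scene jaw 0.91 [0.5972 0.3638]
scene 0.97 527 max x [0.4363 0.6219] y 0.3304730237200406 0.3906471598668234
scene 0.77 754 max x [0.3708 0.5816] y 0.47157167133705447 0.5270392517768739
```

View pics/c4.png

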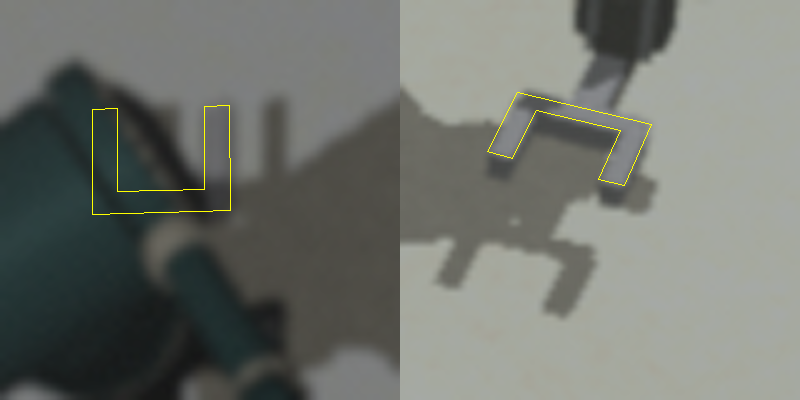

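The overlay fits the lifted fork (scene px ~ (432,275)) within ~1 mm, so the jaw is 95 mm ahead of the TCP.

```bash
python3 -c "
from plan import rows
rows((496.6,358.1,59.6,3.1416),(443.3,168.6,59.6,1.92))"
```

```text
[5.3, -18.9, -0.0, 0.122, 3.0, -19.5, -0.0, 0.122, 0.6, -19.7, -0.0, 0.122, -1.8, -19.6, -0.0, 0.122, -4.2, -19.2, -0.0, 0.122, -6.5, -18.6, -0.0, 0.122, -8.7, -17.6, -0.0, 0.122, -10.8, -16.5, -0.0, 0.122, -12.7, -15.0, -0.0, 0.122, -14.5, -13.4, -0.0, 0.122]
```

servo_tool --targets '[5.3, -18.9, 0, 0.122, 3, -19.5, 0, 0.122, 0.6, -19.7, 0, 0.122, -1.8, -19.6, 0, 0.122, -4.2, -19.2, 0, 0.122, -6.5, -18.6, 0, 0.122, -8.7, -17.6, 0, 0.122, -10.8, -16.5, 0, 0.122, -12.7, -15, 0, 0.122, -14.5, -13.4, 0, 0.122]'

```text
time: 18.9
tool_pos: [0.4439, 0.1683, 0.0605]
eef_rot: [3.141, 0.0, 1.917]
wrist_force: [0.1, -0.2, -3.6]
finger_gap: 0.191
grip_force: 79.3
```

```bash
python3 st.py; python3 - <<'E'
from h import *
s=bot.get_state();p=s["tool_pos"];yw=s["eef_rot"][2];zt=p[2]-.004
u=-np.array([np.cos(yw),np.sin(yw)]);v=np.array([-u[1],u[0]])
jaw=p[:2]+.0954*u;d=np.array([.493,.032])-jaw;print("jaw",jaw,"ahead",d@u,"left",d@v,"dir",np.degrees(np.arctan2(u[1],u[0])))
q=[(107.5,-18.75),(144,-18.75),(144,-29.75),(98,-29.75),(98,29.75),(144,29.75),(144,18.75),(107.5,18.75)]
P=np.array([[*(jaw+(a-130)/1e3*u+b/1e3*v),zt+.014] for a,b in q])
H=np.array([[.493+.0208*np.cos(t),.032+.0208*np.sin(t),.077] for t in np.radians(np.arange(6)*60+50)])
out=[]
for cam,(x,y,w,h) in(("top",(300,230,60,60)),("scene",(275,195,70,70))):
    im=snap(cam)[:,:,::-1];im=cv2.resize(im[y:y+h,x:x+w],(400,400),interpolation=cv2.INTER_CUBIC);k=400/w
    for X,c in((P,(0,255,255)),(H,(0,255,0))):
        cv2.polylines(im,[((proj(cam,X)-[x,y]+.5)*k).astype(int)],True,c,1)
    out.append(im)
cv2.imwrite("pics/c5.png",np.hstack(out))
E
```

```text
joints [ 0.3099  0.0635  2.1816 -0.      0.896  -0.0362]
tool_pos [0.4439 0.1683 0.0605]
eef_rot [3.1411 0.     1.9169]
wrist_force [ 0.0646 -0.2424 -3.5852]
moment [ 0.0198 -0.0022 -0.0121]
finger_gap 0.19067152183451877
grip_force 79.31087136268616
jaw [0.4762 0.0785] ahead 0.04944761981256667 left -1.1306306729057941e-05 dir -70.17096318340158
```

View pics/c5.png

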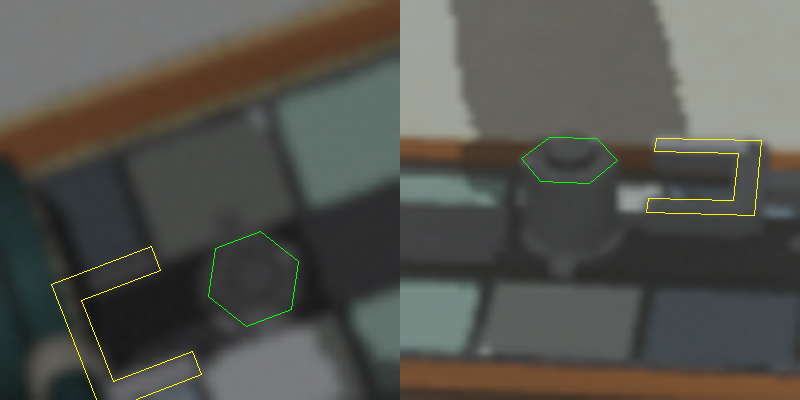

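servo_tool --targets '[-5, 0, 0, 0, -5, 0, 0, 0, -4, 0, 0, 0, -4, 0, 0, 0, -4, 0, 0, 0, -4, 0, 0, 0, -4, 0, 0, 0, -3, 0, 0, 0, 0, 0, 0, 0, 0, 0, 0, 0]'

```text
time: 20.0
tool_pos: [0.4553, 0.1379, 0.0603]
eef_rot: [-3.142, -0.0, 1.921]
wrist_force: [0.5, -0.3, -4.4]
finger_gap: 0.189
grip_force: 79.4
```

```bash
cat > js.py <<'E'
from h import *
s=bot.get_state();p=s["tool_pos"];yw=s["eef_rot"][2]
u=-np.array([np.cos(yw),np.sin(yw)]);v=np.array([-u[1],u[0]])
jaw=p[:2]+.0954*u;d=np.array([.493,.032])-jaw;f=s["wrist_force"][:2]
print("ahead mm",d@u*1e3,"left",d@v*1e3,"dir",np.degrees(np.arctan2(u[1],u[0])),"F along",f@u,"lat",f@v,"Mz",s["moment"],"z",p[2],s["finger_gap"],s["time"])
E
python3 js.py
```

```text
ahead mm 16.951891023188143 left -0.9912120777153723 dir -69.90748995632444 F along 0.46961866890435844 lat 0.413797598409815 Mz [0.0541 0.0505 0.0132] z 0.06027368191987134 0.18872561908840402 20.0
```

servo_tool --targets '[-2, -0.1, 0, 0, -2, -0.1, 0, 0, -2, -0.1, 0, 0, -2, -0.1, 0, 0, -2, 0, 0, 0, -2, 0, 0, 0, -2, 0, 0, 0, -2, 0, 0, 0, 0, 0, 0, 0, 0, 0, 0, 0]'

```text
time: 21.0
tool_pos: [0.4605, 0.1227, 0.0603]
eef_rot: [3.142, -0.0, 1.922]
wrist_force: [0.1, -0.2, -3.1]
finger_gap: 0.186
grip_force: 79.4
```

```bash
python3 js.py
```

```text
ahead mm 0.9701954312999104 left -0.6407560547791735 dir -69.90230070875458 F along 0.17565242868424774 lat 0.02440319981037605 Mz [-0.0189  0.0043  0.034 ] z 0.06029253547898224 0.18618691237541782 21.0
```

servo_tool --targets '[-0.2, 5.8, 0, 0.06, -0.2, 5.8, 0, 0.06, -0.2, 5.8, 0, 0.06, -0.2, 5.8, 0, 0.06, -0.2, 5.8, 0, 0.06, -0.2, 5.8, 0, 0.06, -0.2, 5.8, 0, 0.06, -0.2, 5.8, 0, 0.06, -0.2, 5.8, 0, 0.06, -0.2, 5.8, 0, 0.06]'

```text
time: 22.0
tool_pos: [0.5165, 0.1252, 0.0598]
eef_rot: [-3.139, 0.002, 1.322]
wrist_force: [-2.1, -0.9, -2.7]
finger_gap: 0.189
grip_force: 79.7
```

```bash
python3 js.py; cat > ear.py <<'E'
from h import *
im=snap("scene","e_%d.png"%(bot.get_state()["time"]*10));s=cv2.cvtColor(im,cv2.COLOR_RGB2GRAY).astype(np.float32)
def samp(P):
    p=proj("scene",P).astype(np.float32);return cv2.remap(s,p[None,:,0].copy(),p[None,:,1].copy(),cv2.INTER_LINEAR)[0]
best=[]
for a in range(-90,45):
    a_=np.radians(a);u=np.array([np.cos(a_),np.sin(a_)]);v=np.array([-u[1],u[0]])
    P=lambda k:np.array([[*(np.array([.4932,.0325])+r*u+w*v),.041] for r in(.0245,.027,.029) for w in k])
    best.append((round(float(samp(P((-.002,0,.002))).mean()-samp(P((-.009,.009))).mean()),1),a))
print("ear",sorted(best)[-12:])
for d in nets.pinpoint("scene","washer_ear"):
    p=ray("scene",d["position"],.041)[:2]-[.4932,.0325];print(d["conf"],d["position"],p,np.degrees(np.arctan2(p[1],p[0])))
E
python3 ear.py
```

```text
ahead mm 0.7249082524444792 left 0.1293074072524028 dir -104.23968243547016 F along 1.3649369613478342 lat -1.791502081917626 Mz [-0.1517  0.3992  0.8231] z 0.05977452614359445 0.18881948089899983 22.0
ear [(16.0, -6), (16.9, -17), (18.0, -7), (18.9, -16), (19.5, -8), (20.5, -15), (21.0, -9), (21.7, -14), (22.2, -10), (22.5, -13), (22.7, -11), (22.9, -12)]
0.51 [299.2, 239.7] [ 0.0252 -0.0032] -7.20667618947841
```

servo_tool --targets '[-0.1, 4.8, 0, 0.05, -0.1, 4.8, 0, 0.05, -0.1, 4.8, 0, 0.05, -0.1, 4.8, 0, 0.05, -0.1, 4.8, 0, 0.05, -0.1, 4.8, 0, 0.05, -0.1, 4.8, 0, 0.05, -0.1, 4.8, 0, 0.05, -0.1, 4.8, 0, 0.05, -0.1, 4.8, 0, 0.05]'

```text
time: 23.1
tool_pos: [0.5584, 0.1027, 0.0598]
eef_rot: [-3.141, 0.002, 0.824]
wrist_force: [-1.4, -1.7, -2.1]
finger_gap: 0.181
grip_force: 79.7
```

```bash
python3 js.py; python3 ear.py; ls pics; python3 - <<'E'
import cv2,numpy as np,glob
f=["pics/scene0.png","pics/s2.png"]+sorted(glob.glob("pics/e_*.png"))[-2:]
r=[cv2.convertScaleAbs(cv2.resize(cv2.imread(n)[215:255,283:323],(400,300),interpolation=cv2.INTER_CUBIC),alpha=1.6) for n in f]
cv2.imwrite("pics/c6.png",np.vstack([np.hstack(r[:2]),np.hstack(r[2:])]))
E
```

```text
ahead mm 0.8830127447703858 left 0.035829448773091195 dir -132.80626689081555 F along 2.211891136295636 lat 0.140622779599908 Mz [-0.0971  0.4313  0.9311] z 0.059842378886396166 0.18132136281638697 23.1
ear [(17.4, -45), (17.7, -34), (18.8, -44), (18.9, -35), (20.0, -36), (20.2, -43), (20.9, -37), (21.1, -42), (21.4, -38), (21.6, -41), (21.8, -40), (21.8, -39)]
0.51 [295.3, 233.4] [ 0.0036 -0.0245] -81.74826792450192
c1.png
c2.png
c3.png
c4.png
c5.png
e_220.png
e_231.png
s2.png
scene0.png
scene3.png
t2.png
top0.png
top3.png
```

View pics/c6.png

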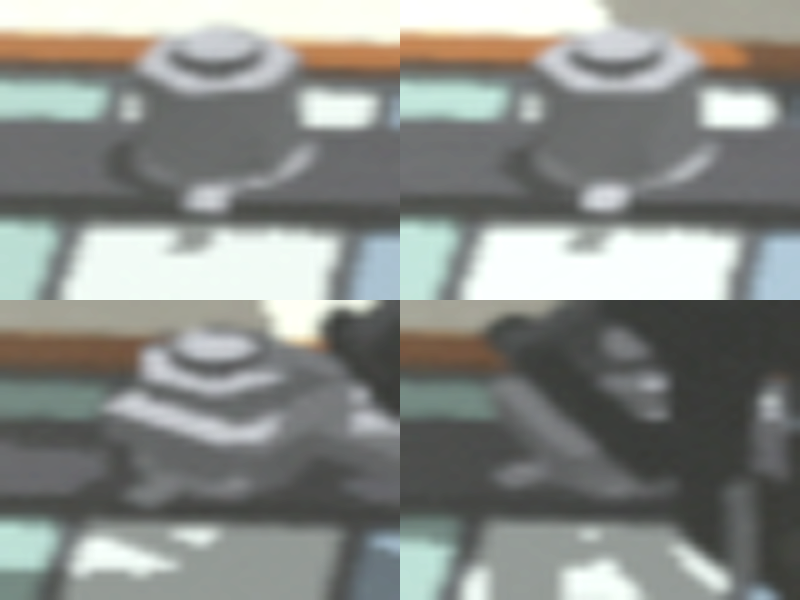

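Ear has gone from 18° to about −40° (scene px (300,238) now), i.e. ≈57°; a little more, then I centre the jaw in its play.

servo_tool --targets '[0, 1.9, 0, 0.02, 0, 1.9, 0, 0.02, 0, 1, 0, 0.01, 0, 0, 0, 0, 0, 0, 0, 0, 0, -1.9, 0, -0.02, 0, -1.9, 0, -0.02, 0, -1.9, 0, -0.02, 0, -1.9, 0, -0.02, 0, 0, 0, 0]'

```text
time: 24.2
tool_pos: [0.5582, 0.1048, 0.0606]
eef_rot: [3.14, -0.001, 0.851]
wrist_force: [-1.2, -4.0, -4.7]
finger_gap: 0.189
grip_force: 79.3
```

```bash
python3 js.py; python3 ear.py
```

```text
ahead mm 2.2924792492425192 left -1.010095634828459 dir -131.24622120564288 F along 3.7804591128282565 lat 1.7606838650066632 Mz [-0.5752  0.1055  0.1507] z 0.06056413787294736 0.18935550105786436 24.2
ear [(16.7, -47), (17.5, -36), (18.0, -46), (18.9, -37), (19.2, -45), (19.8, -38), (20.2, -44), (20.7, -39), (21.1, -43), (21.1, -40), (21.4, -42), (21.4, -41)]
0.62 [295.8, 236.4] [ 0.0153 -0.0174] -48.75110612071674
```

servo_tool --targets '[0, -1.9, 0, -0.02, 3, 0, 0, 0, 5, 0, 0, 0, 6, 0, 0, 0, 7, 0, 0, 0, 7, 0, 0, 0, 7, 0, 0, 0, 8, 0, 0, 0, 8, 0, 0, 0, 6, 0, -5, 0]'

```text
time: 25.3
tool_pos: [0.5925, 0.1503, 0.0646]
eef_rot: [-3.141, 0.001, 0.872]
wrist_force: [-0.5, -0.3, -3.2]
finger_gap: 0.186
grip_force: 79.4
```

```bash
python3 js.py;python3 -c "
from h import *
print(bot.get_state()['tool_pos'],bot.get_state()['eef_rot'])"; python3 ear.py
```

```text
ahead mm 59.144605039724155 left -0.07469515840175661 dir -130.04126740461479 F along 0.5484087238117699 lat -0.24858294930185182 Mz [-0.0178 -0.0349 -0.0133] z 0.06460644642225859 0.18553702033346953 25.3
[0.5925 0.1503 0.0646] [-3.1406  0.0011  0.8719]
ear [(20.6, -39), (21.1, -43), (21.1, -40), (21.4, -42), (21.5, -41), (22.2, 38), (23.5, 39), (24.5, 40), (25.2, 41), (25.7, 42), (25.7, 44), (25.8, 43)]
0.67 [295.6, 238.0] [ 0.0219 -0.0147] -33.9421079945324
```

```bash
python3 -c "
from plan import rows
rows((592.5,150.3,64.6,.872),(545,270,110,2.0))
rows((545,270,110,2.0),(497.5,358.8,50,3.1416))"
```

```text
[6.1, -11.3, -4.5, -0.113, 7.3, -10.6, -4.5, -0.113, 8.5, -9.7, -4.5, -0.113, 9.5, -8.7, -4.5, -0.113, 10.4, -7.5, -4.5, -0.113, 11.2, -6.3, -4.5, -0.113, 11.9, -5.0, -4.5, -0.113, 12.4, -3.6, -4.5, -0.113, 12.7, -2.2, -4.5, -0.113, 12.9, -0.8, -4.5, -0.113]
[10.1, -0.6, 6.0, -0.114, 10.1, 0.5, 6.0, -0.114, 9.9, 1.7, 6.0, -0.114, 9.7, 2.8, 6.0, -0.114, 9.3, 3.9, 6.0, -0.114, 8.8, 4.9, 6.0, -0.114, 8.2, 5.9, 6.0, -0.114, 7.5, 6.8, 6.0, -0.114, 6.6, 7.6, 6.0, -0.114, 5.7, 8.3, 6.0, -0.114]
```

servo_tool --targets '[6.1, -11.3, -4.5, -0.113, 7.3, -10.6, -4.5, -0.113, 8.5, -9.7, -4.5, -0.113, 9.5, -8.7, -4.5, -0.113, 10.4, -7.5, -4.5, -0.113, 11.2, -6.3, -4.5, -0.113, 11.9, -5, -4.5, -0.113, 12.4, -3.6, -4.5, -0.113, 12.7, -2.2, -4.5, -0.113, 12.9, -0.8, -4.5, -0.113]'

```text
time: 26.4
tool_pos: [0.5447, 0.2696, 0.1106]
eef_rot: [-3.141, 0.0, 2.006]
wrist_force: [-0.4, -0.0, -3.8]
finger_gap: 0.189
grip_force: 79.5
```

servo_tool --targets '[10.1, -0.6, 6, -0.114, 10.1, 0.5, 6, -0.114, 9.9, 1.7, 6, -0.114, 9.7, 2.8, 6, -0.114, 9.3, 3.9, 6, -0.114, 8.8, 4.9, 6, -0.114, 8.2, 5.9, 6, -0.114, 7.5, 6.8, 6, -0.114, 6.6, 7.6, 6, -0.114, 5.7, 8.3, 6, -0.114]'

```text
time: 27.4
tool_pos: [0.4973, 0.3585, 0.0502]
eef_rot: [-3.141, 0.0, -3.137]
wrist_force: [-0.7, 0.3, -3.7]
finger_gap: 0.185
grip_force: 79.5
```

servo_tool --targets '[0, 0, 8, 0, 0, 0, 8, 0, 0, 0, 8, 0, 0, 0, 7, 0, 0, 0, 5, 0, 0, 0, 4, 0, 0, 0, 2, 0, 0, 0, 1, 0, 0, 0, 0, 0, 0, 0, 0, 0]'

```text
time: 28.4
tool_pos: [0.4978, 0.3586, 0.0076]
eef_rot: [3.141, 0.001, -3.141]
wrist_force: [-0.1, 0.2, -3.5]
finger_gap: 0.188
grip_force: 79.4
```

Lower the last ~3.5 mm, release, rise and look.

servo_tool --targets '[0, 0, 1, 0, 0, 0, 1, 0, 0, 0, 1, 0, 0, 0, 0.7, 0, 0, 0, 0, 0, 0, 0, 0, 0, 0, 0, 0, 0, 0, 0, 0, 0, 0, 0, 0, 0, 0, 0, 0, 0]'

```text
time: 29.4
tool_pos: [0.4975, 0.3584, 0.0039]
eef_rot: [-3.142, -0.0, -3.141]
wrist_force: [-2.2, -2.1, 4.1]
finger_gap: 0.19
grip_force: 80.3
```

servo_tool --targets '[0, 0, 0, 0, 0, 0, 0, 0, 0, 0, 0, 0, 0, 0, 0, 0, 0, 0, 0, 0, 0, 0, 0, 0, 0, 0, -5, 0, 0, 0, -15, 0, 0, 0, -25, 0, 0, 0, -30, 0]' --grip -1

```text
time: 30.4
tool_pos: [0.4969, 0.358, 0.0794]
eef_rot: [-3.141, -0.001, -3.141]
wrist_force: [0.1, 0.4, 0.1]
finger_gap: 0.997
grip_force: 0.0
```

servo_tool --targets '[10, 0, -10, 0, 10, 0, -10, 0, 10, 0, -10, 0, 10, 0, -10, 0, 10, 0, -10, 0, 10, 0, -10, 0, 10, 0, -10, 0, 0, 0, 0, 0, 0, 0, 0, 0, 0, 0, 0, 0]'

```text
time: 31.4
tool_pos: [0.4276, 0.3582, 0.1482]
eef_rot: [-3.141, -0.0, -3.141]
wrist_force: [-0.0, 0.3, -0.7]
finger_gap: 1.0
grip_force: 0.0
```

```bash
python3 ear.py; python3 - <<'E'
from h import *
t=snap("top")[:,:,::-1];s=snap("scene")[:,:,::-1]
r=lambda im,x,y,w,h,W,H,a=1.4:cv2.convertScaleAbs(cv2.resize(im[y:y+h,x:x+w],(W,H),interpolation=cv2.INTER_CUBIC),alpha=a)
cv2.imwrite("pics/c7.png",np.vstack([np.hstack([r(s,283,215,40,30,400,300),r(t,297,238,80,60,400,300)]),r(s,160,180,400,150,800,300)]))
E
```

```text
ear [(24.4, -37), (25.4, -48), (26.8, -38), (28.6, -47), (29.2, -39), (30.5, -46), (30.9, -40), (32.1, -45), (32.4, -41), (32.9, -44), (33.1, -42), (33.3, -43)]
0.6 [293.2, 237.5] [ 0.0222 -0.0212] -43.76077220349631
```

View pics/c7.png

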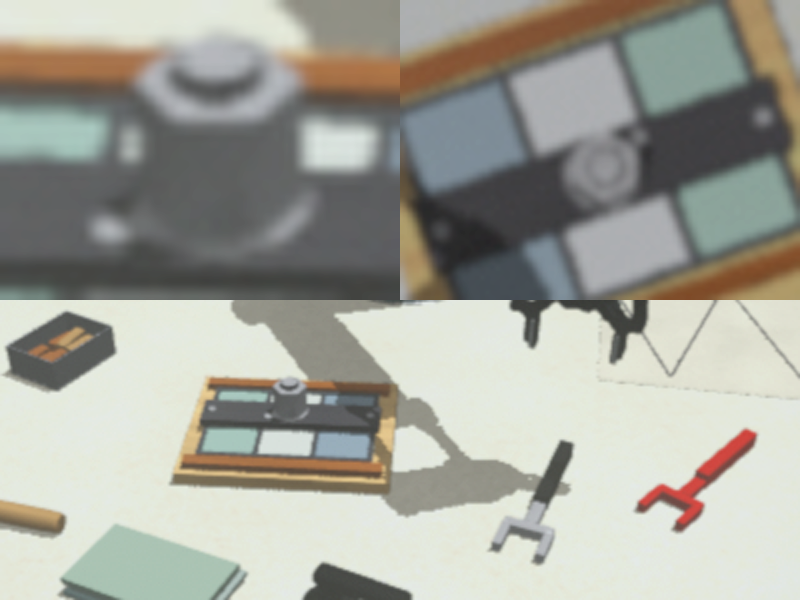

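The ear has swung to about −43° (scene px (293,237)), ≈60° of turn. The wrench lies flat, clear of the board, and the other things are unmoved. One check that the nut was not backed off when the wrench came away.

```bash
python3 - <<'E'
from h import *
snap("scene","s9.png");th=np.radians(np.arange(-50,105,3))
for f in("s2","s9"):
  s=cv2.cvtColor(cv2.imread(f"pics/{f}.png"),cv2.COLOR_BGR2GRAY).astype(np.float32)
  def samp(P):
    p=proj("scene",P).astype(np.float32);return cv2.remap(s,p[None,:,0].copy(),p[None,:,1].copy(),cv2.INTER_LINEAR)[0]
  sc={}
  for dx in np.arange(-.001,.0021,.0005):
   for dy in np.arange(-.001,.0021,.0005):
    for ph in range(0,60,3):
      r=.018/np.cos((th-np.radians(ph)+np.pi/6)%(np.pi/3)-np.pi/6)
      g=lambda k:np.c_[.4925+dx+(r+k)*np.cos(th),.032+dy+(r+k)*np.sin(th),0*th+.077]
      sc[ph]=max(sc.get(ph,0),float(np.mean(samp(g(-.002))-samp(g(.002)))))
  z=sum(v*np.exp(6j*np.radians(p)) for p,v in sc.items());print(f,max(sc,key=sc.get),np.degrees(np.angle(z))/6%60)
E
```

```text
s2 21 22.018660497219177
s9 21 21.932652920565445
```

```bash
python3 -c "
from station import job_done
print(job_done())"
```

```text
the job is handed in; nothing more can be done
None
```

The nut was turned by hand until it stopped turning freely, then tightened about 60° with the wrench; the fingers may have turned it about 2° past the stop. The wrench is back flat on the bench, clear of the board, nothing else was touched, and the job is handed in at about 32 s.

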